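# Kickstand down, then hold the scooter upright

## Task

The push scooter with its steering column out is leaning on the tool crate. Check the folding catch on its neck and swing it over onto the neck if it stands open; flip the kickstand fully down while the frame still leans; then take the scooter by the bare steerer tube, stand it upright off the crate on both wheels and finish still gripping it there, holding it steady and upright so that I can work on the rear hub. Do not let it fall over or lift it off the table, and leave the other things where they lie.

Things in the scene. Friction and masses are not known exactly. Their poses are not given: they have to be found in the camera images.
- scooter: Aluminium push scooter, steering column out, on two 145 mm wheels, leaning about 18 degrees to its -x side, head tube on the crate's rim; 2 kg, rolls along its y at a push of some 2 N. Origin on the ground line midway between the wheels. Own axes: z up the frame (vertical when upright), -y forward, +x to the kickstand side. Deck: x -48 to 48, y -125 to 160, top z 92 mm.
- steerer_grip (a point): Where to hold the steerer, the bare steel tube at the front end above the head tube: 34 mm in diameter, bare for 72 mm; its top end is 30 mm beyond this point, which is in the frame at x 0, y -206, z 279 mm. The tube leans with the frame and is raked 0.22 rad (upper end towards the frame's +y).
- kickstand (a joint): Kickstand angle, rad. 0: folded, leg pointing rearward (+y of the frame) and 0.42 rad outward (+x). 1.80: down on its stop, a little past plumb. Turns about the frame's x; the leg's end goes down, then forward. Sprung to both ends: past 0.60 it snaps down by itself. About 2 N down near the foot moves it; over 10 N there can tip the leaning scooter over.
- kick_pivot (a point): Kickstand pivot, on the +x edge of the deck (x 56, y -5, z 78 mm in the frame).
- kick_tip (a point): Rubber foot at the end of the kickstand leg, 79 mm from the pivot; the leg is a round bar 11 mm thick, the foot 15 mm.
- catch (a joint): Angle of the folding catch, a loose steel lever on the neck, rad. 0: shut, lever lying forward up the sloping neck. 1.12: open, lever raised 67 degrees above level, leaning rearward (+y of the frame). It drops to either end by its own weight, over the top at 0.72; starts open or shut. Under 1 N forward on its rear face, following its arc, swings it over.
- catch_tip (a point): On the black grip of the catch lever (24 mm wide in x, 34 mm long, 10 mm thick), 66 mm from its hinge and 8 mm short of its end. Hinge in the frame: x 0, y -112, z 114 mm; the lever turns about the frame's x axis. Shut: end at y -156, z 163 mm in the frame; open: y -87, z 175 mm.
- front_hub (a point): Centre of the front wheel hub, 72 mm above the table when the wheel stands on it upright.
- rear_hub (a point): Centre of the rear wheel hub, 72 mm above the table when the wheel stands on it upright.
- crate: Heavy plastic crate full of tools, 240 (x) x 200 (y) x 170 mm high, does not move. Origin at the centre of its underside. The scooter leans on the rim of its +x side.
- multimeter: handheld multimeter lying face up, 83 x 163 x 41 mm, loose on the table; origin at its underside. Leave it where it is.
- tape: roll of black tape lying flat, 104 mm across, 48 mm high, loose on the table; origin at its underside. Leave it where it is.
- spanner: steel spanner lying flat, 160 mm long, loose on the table; origin at its underside. Leave it where it is.
- grease_tin: round steel tin, 64 mm across, 45 mm high, loose on the table; origin at its underside. Leave it where it is.
- oil_can: spray can standing upright, 56 mm across, 150 mm high, loose on the table; origin at its underside. Leave it where it is.
- screwdriver: screwdriver lying flat, 200 mm long, loose on the table; origin at its underside. Leave it where it is.
- fastener_bin: open plastic bin of nuts and bolts, 110 x 160 x 45 mm, loose on the table; origin at its underside. Leave it where it is.

How it is judged:
By the outcome, as a careful person would: the job done as asked, in the order asked, and still so for the second after the job is handed in, while the arm keeps its last pose, push and grip.
It also fails if it takes over 72 s, if anything falls off the work surface, if the arm or the gripper's body presses on something with over 40 N, if the wrist force passes 120 N, or if a joint passes its speed limit or range.

## Robot

A 6-joint arm with a two-finger parallel gripper is mounted at the origin on the work surface. World frame = base frame: x ahead of the robot, y to its left, z up, the work surface at z = 0. Lengths are in m, angles in degrees, forces in N, time in s.
With the tool pointing down it reaches from about 0.3 to 0.95 m from the base axis. Payload 3.1 kg.
Tool frame: the origin (TCP) lies at the very end of the fingers, on their centre line; the grasp point (between the pads) lies 19 mm behind it; y points along the fingers, z is the direction in which the jaws open and shut, and the axes are right-handed (so a half turn about y gives the same grasp; the last joint's range is limited). The gripper opens to 85 mm and grips with 20 to 120 N. Pads are 22 mm wide; open, the fingers measure 114 mm over their backs; the gripper's body (76 mm by 85 mm) begins 54 mm behind the grasp point. The pads swing forward as they close: fully open they stand 13 mm farther back than shut.
Start: joints at [60.923, 17.653, 93.61, -0, 68.738, -3.994], TCP at [0.265, 0.566, 0.231] pointing down, gripper open.
Joint ranges: [-175.34, 175.34], [-45.06, 112.39], [2.9, 150.54], [-68.45, 248.45], [3.09, 151.38], [-168.51, 168.51]. Speed limits (degrees/s): [159.86, 159.86, 180, 180, 180, 180].

## Interface

Orientations are given as [roll, pitch, yaw] about the fixed x, y, z axes, in that order (R = Rz(yaw) Ry(pitch) Rx(roll)).
In Python, from bench import manip, eyes gives the robot as it stands.
- The arm moves only by the tool jog_arm, never from a script. Its argument "motion" is a list of rows, each a list of 3 entries, a list of its own where there are three numbers: the closure in counts, from 0 (fully open) to 255 (shut), then the shift along the tool's x, y, z in mm, then the turn about the tool's y in degrees. In form: [[fingers, [tx, ty, tz], turn], ...]. A call has 1 to 10 rows; each row shifts and turns the commanded pose from where the row before left it, along the tool's axes as they then stand; what a row does not reach is not made up. A row lasts 1/10 s, in which the tool goes at most 50 mm and 8.59 degrees, less where a joint would pass 70% of its speed; a pose out of reach is approached as far as the arm can. A call is refused whole if a number of a shift passes 50 or a number of a turn 8.59, either way. A call with a gripper value outside its range is refused whole. The fingers move at their own pace and stop on an object; "squeeze" is the grip in N (left out, the last holds). Time passes only in rows, so rows that do not move let the fingers close. It gives the time, the measured TCP pose, the force and the opening at its end, in the units of the state.
- manip.get_state(): the state, without advancing time (a new reading comes with each control period).
- eyes.snapshot(name): name is "side" or "top"; returns a dict with "color" (480x640x3 uint8, blue, green, red), "depth" (480x640 float32, m along the optical axis (not along the pixel's ray), 0 where there is no reading), "camera_matrix" (3x3 intrinsics, pixels), "R" (3x3) and "t" (3): a world point X has camera coordinates R X + t. Camera axes: x right, y down, z forward; pixel columns grow to the right and rows downward; lengths in m; the calibration is good to about 2 mm. A picture is of the moment at which its call begins.
- manip.finish_job(): hands the job in, once; it reports no verdict.
Trained networks look in a picture, given as the dict that the camera call returned (one of the last four; its "shot" number tells which), for a name from the list of things; names that differ only in an ending like _2 or _b are one class to them, and where a whole thing is asked for, a point or a joint stands for the part that bears it (a point fixed in the world has none). Each returns a list of dicts, best first, with "conf" (0 to 1); they miss things now and then, are a little off and sometimes report something else, mostly with a low value. They report only what shows in the picture. A call takes as long as a camera call.
- eyes.recognise(picture, thing): "xy" ([column, row] in pixels, amid what is visible of it).
The state is a dict: "time": time; "qpos": joint angles; "joint_velocities": joint speeds; "effort": joint torques, N m; "eef_pos": TCP position; "eef_rot": TCP orientation; "force": force on the tool from outside, world axes, zero at the start; "ft_torque": the same for the moment, N m; "width": finger opening in m.
Only numpy, scipy, OpenCV 4.12 (cv2) and the standard library are available. Lean on these libraries where they do the work, as an engineer would, in place of code of your own. Each camera call takes 0.05 s, during which the arm holds its last target.

## Working session

There is one attempt and no reset: what is moved stays moved. The work goes in short steps, Python scripts to look and compute and a tool call to move; the robot and the scene stay as the last step left them, time stands still between calls to the robot, and variables do not carry over. Pictures are saved under pics/ and viewed, and the job is handed in when it is done.

Besides the shell and the picture viewer there is one more tool, called after "Call:" as name([rows], argument=value, ...), one row to a line, values as JSON. jog_arm: Moves the arm, as the interface text tells. Its arguments: {"type":"object","properties":{"motion":{"type":"array"},"squeeze":{"type":"number"}},"required":["motion"]}

```bash
ls; mkdir -p pics
python3 - <<'E'
from bench import manip, eyes
import cv2, pickle
print(manip.get_state())
for n in ("side","top"):
    p=eyes.snapshot(n); cv2.imwrite(f"pics/{n}0.png",p["color"]); pickle.dump(p,open(f"{n}0.pkl","wb"))
    print(n,p["camera_matrix"],p["R"],p["t"])
    for th in ["scooter","steerer_grip","kick_pivot","kick_tip","catch_tip","front_hub","rear_hub","crate","multimeter","tape","spanner","grease_tin","oil_can","screwdriver","fastener_bin"]:
        r=eyes.recognise(p,th); print(th,[(x["xy"],round(x["conf"],2)) for x in r[:2]])
E
```

```text
pics
{'time': 0.0, 'qpos': array([ 6.09209748e+01,  1.77036002e+01,  9.36934383e+01,  5.87624973e-04,
        6.87367579e+01, -3.99374611e+00]), 'joint_velocities': array([-0.06388677, -0.06598108, -0.00140288, -0.03626103, -0.07159543,
       -0.00456037]), 'effort': array([ 4.46431295e-04, -4.15243149e+01, -2.76673597e+01,  1.29287386e-05,
        1.01101852e-02,  4.86313752e-06]), 'eef_pos': array([0.2645879 , 0.56528998, 0.23002434]), 'eef_rot': array([-9.01334334e+01,  9.86438089e-03, -2.50855043e+01]), 'force': array([-0.63576936,  0.16775106, -0.36814348]), 'ft_torque': array([-0.03902238, -0.02933856,  0.04316184]), 'width': 0.08558038639338164}
side [[617.56158365   0.         324.7810556 ]
 [  0.         617.56158365 248.85624032]
 [  0.           0.           1.        ]] [[ 0.99631634 -0.08503761  0.01106184]
 [-0.04112963 -0.5870537  -0.80850251]
 [ 0.07524702  0.80506929 -0.58838875]] [-0.57608521  0.17394863  1.46960565]
scooter [([307.5, 274.0], 0.95)]
steerer_grip [([316.4, 325.7], 0.89)]
kick_pivot [([332.4, 247.9], 0.59)]
kick_tip [([363.4, 242.2], 0.49), ([328.9, 
[... 759 characters left out ...]
([401.7, 228.9], 0.5)]
steerer_grip [([400.2, 230.8], 0.59), ([300.1, 247.0], 0.28)]
kick_pivot [([275.5, 211.2], 0.55)]
kick_tip [([279.4, 217.8], 0.61), ([399.2, 228.4], 0.15)]
catch_tip [([360.4, 242.9], 0.71), ([497.7, 196.6], 0.48)]
front_hub [([397.0, 229.6], 0.89)]
rear_hub [([299.4, 246.2], 0.78), ([359.7, 244.2], 0.62)]
crate [([425.0, 307.4], 0.93)]
multimeter [([394.6, 179.9], 0.55), ([328.9, 162.7], 0.17)]
tape [([298.1, 244.6], 0.73), ([315.3, 313.8], 0.61)]
spanner [([329.6, 164.1], 0.97)]
grease_tin [([232.9, 179.1], 0.76), ([281.8, 211.3], 0.36)]
oil_can [([119.3, 207.1], 0.74), ([397.5, 233.9], 0.74)]
screwdriver [([249.1, 325.6], 0.66)]
fastener_bin [([496.6, 198.1], 0.68)]
```

View pics/side0.png

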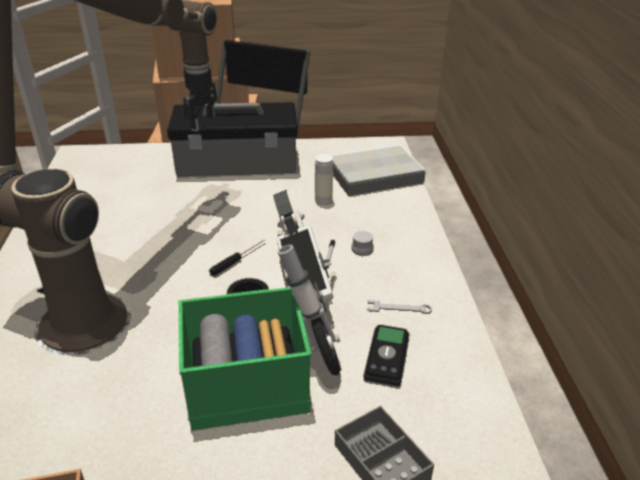

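View pics/top0.png

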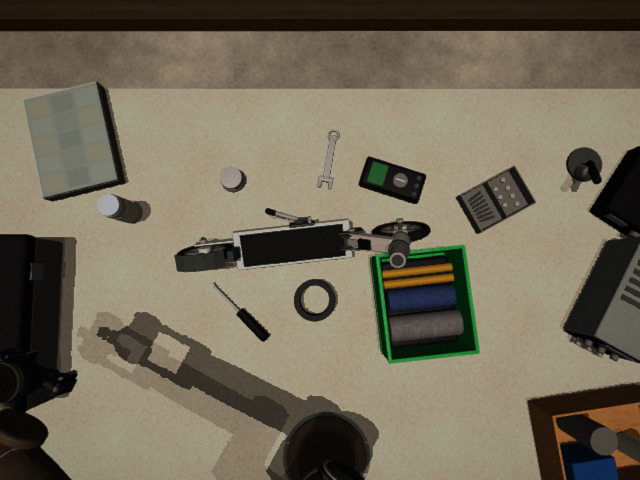

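Run:
```python
import pickle,cv2
p=pickle.load(open("top0.pkl","rb"));cv2.imwrite("pics/top0z.png",cv2.resize(p["color"][190:290,165:445],None,fx=2.85,fy=2.85,interpolation=cv2.INTER_CUBIC))
p=pickle.load(open("side0.pkl","rb"));cv2.imwrite("pics/side0z.png",cv2.resize(p["color"][180:380,220:420],None,fx=3,fy=3,interpolation=cv2.INTER_CUBIC))
```

```text
(no output)
```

View pics/top0z.png

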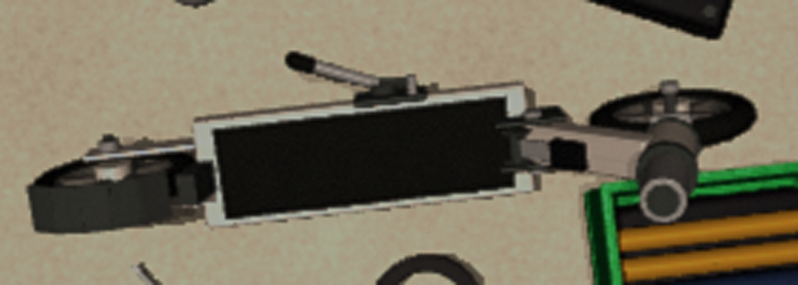

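View pics/side0z.png

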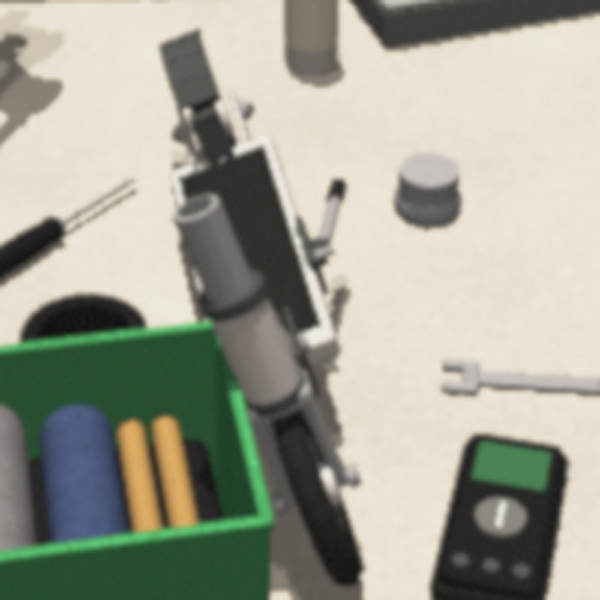

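```bash
cat > h.py <<'E'
import numpy as np, pickle, cv2
from scipy.spatial.transform import Rotation as Ro
from scipy.optimize import least_squares
def proj(p,X):
    c=np.atleast_2d(X)@p["R"].T+p["t"]; u=c@p["camera_matrix"].T; return u[:,:2]/u[:,2:]
def back(p,u,v,z=None):
    d=z if z else p["depth"][int(round(v)),int(round(u))]
    c=np.linalg.inv(p["camera_matrix"])@[u,v,1]*d; return p["R"].T@(c-p["t"])
def backz(p,u,v,z):
    r=p["R"].T@np.linalg.inv(p["camera_matrix"])@[u,v,1]; o=-p["R"].T@p["t"]; return o+r*(z-o[2])/r[2]
# scooter pose q=[x,y,z,yaw,lean] ; lean>0 to -x : rotation about y by -lean
def W(q,X): return Ro.from_euler("zy",[q[3],-q[4]]).apply(np.atleast_2d(X))+q[:3]
GR=np.array([0,-.206,.279]); AX=np.array([0,np.sin(.22),np.cos(.22)])
def catch(a):
    # lever angle: shut direction (-.044,.049) open (.025,.061)
    r=.074; e0=np.arctan2(.049,-.044); return np.array([0,-.112+r*np.cos(e0-a),.114+r*np.sin(e0-a)])
def kick(a,l=.079):
    P=np.array([.056,-.005,.078]); d=np.array([np.sin(.42),np.cos(.42),0])
    return P+l*Ro.from_euler("x",-a).apply(d)
E
python3 - <<'E'
from h import *
T=pickle.load(open("top0.pkl","rb"));S=pickle.load(open("side0.pkl","rb"))
zt=lambda a,b:(165+a/2.85,190+b/2.85); zs=lambda a,b:(220+a/3,180+b/3)
D=lambda x,y:(x,y,.092)
top=[(GR+.03*AX,zt(663,200)),(D(.048,.160),zt(197,120)),(D(-.048,.160),zt(212,224)),(D(-.048,-.125),zt(537,188)),(D(.048,-.125),zt(524,85)),(kick(0),zt(296,60))]
side=[(GR+.03*AX,zs(200,205)),(D(.048,.160),zs(265,142)),(D(.048,-.125),zs(330,330)),(D(-.048,.16),zs(180,175)),(kick(0),zs(337,187))]
def f(q):
    r=[]
    for p,L in((T,top),(S,side)):
        r.append(proj(p,W(q,np.array([a for a,_ in L])))-np.array([b for _,b in L]))
    return np.vstack(r).ravel()
s=least_squares(f,[.6,.05,0,0,.3],loss="soft_l1"); q=s.x
print(q.round(4),np.degrees(q[3:])); print(f(q).reshape(-1,2).round(1))
np.save("q0.npy",q)
for n,X in dict(grip=GR,top=GR+.03*AX,kickpivot=[.056,-.005,.078],kick0=kick(0),kick18=kick(1.8),cshut=catch(0),copen=catch(1.12),fr=[0,-.2,0],re=[0,.2,0]).items(): print(n,W(q,X).round(4),proj(T,W(q,X)).round(1),proj(S,W(q,X)).round(1))
print("depth:",back(T,397.6,254,),back(T,300,245),back(T,364,243),back(T,430,235))
print("steerer dir",(W(q,GR+AX)-W(q,GR)).round(3))
# crate corners at rim
for u,v in[(373,253),(466,246),(478,352),(388,361)]: print(backz(T,u,v,.17).round(3))
for n,(u,v),z in[("spanner",(329,164),.01),("multim",(394,180),.04),("tape",(315,300),.048),("tin",(232,179),.045),("oil",(110,207),.15),("screw",(249,320),.02),("bin",(497,197),.045)]: print(n,backz(T,u,v,z).round(3))
E
```

```text
[5.568e-01 6.130e-02 4.000e-04 1.165e-01 3.243e-01] [ 6.67284954 18.57864287]
[[-2.3 -0.4]
 [-1.1 -0.3]
 [-0.3  0.9]
 [ 0.8  0.7]
 [ 1.3 -1.3]
 [ 0.4 -0.9]
 [-3.6 -3.6]
 [ 0.9 -1.1]
 [ 1.   1.3]
 [-4.5  1.1]
 [-0.2  1.4]]
grip [[ 0.4906 -0.1433  0.2725]] [[396.5 255.4]] [[288.6 257.7]]
top [[ 0.4805 -0.1368  0.3   ]] [[395.3 259.8]] [[283.1 244.8]]
kickpivot [[0.5852 0.0629 0.0923]] [[300.5 219.7]] [[325.9 264.5]]
kick0 [[0.6076 0.1383 0.0998]] [[269.3 210.1]] [[332.1 243.8]]
kick18 [[0.6397 0.0503 0.0365]] [[306.5 201. ]] [[347.8 284.5]]
cshut [[ 0.5207 -0.099   0.1667]] [[370.1 244.2]] [[303.  284.1]]
copen [[ 0.5079 -0.0221  0.1765]] [[336.3 249.5]] [[295.3 259.2]]
fr [[ 0.5788 -0.1373  0.0078]] [[378.9 226. ]] [[330.2 348. ]]
re [[ 0.5348  0.26   -0.007 ]] [[226.9 243.1]] [[301.3 250.6]]
depth: [ 0.49224086 -0.14164111  0.29855974] [0.52363034 0.06373705 0.09110899] [ 0.52417838 -0.08608828  0.15600183] [ 0.55641839 -0.2717067  -0.00275423]
steerer dir [[-0.335  0.217  0.917]]
[ 0.501 -0.105  0.17 ]
[ 0.517 -0.316  0.17 ]
[ 0.281 -0.336  0.17 ]
[ 0.261 -0.137  0.17 ]
spanner [ 0.742 -0.007  0.01 ]
multim [ 0.694 -0.173  0.04 ]
tape [0.39  0.028 0.048]
tin [0.695 0.24  0.045]
oil [0.608 0.503 0.15 ]
screw [0.338 0.195 0.02 ]
bin [ 0.649 -0.433  0.045]
```

```bash
sed -i 's/from_euler("zy"/from_euler("ZY"/' h.py
python3 - <<'E'
from h import *
T=pickle.load(open("top0.pkl","rb"));S=pickle.load(open("side0.pkl","rb"))
zt=lambda a,b:(165+a/2.85,190+b/2.85); zs=lambda a,b:(220+a/3,180+b/3)
D=lambda x,y:(x,y,.092)
top=[(GR+.03*AX,zt(663,200)),(D(.048,.160),zt(197,120)),(D(-.048,.160),zt(212,224)),(D(-.048,-.125),zt(537,188)),(D(.048,-.125),zt(524,85)),(kick(0),zt(296,60))]
side=[(GR+.03*AX,zs(200,205)),(D(.048,.160),zs(265,142)),(D(.048,-.125),zs(330,330)),(D(-.048,.16),zs(180,175)),(kick(0),zs(337,187))]
def f(q):
    r=[]
    for p,L in((T,top),(S,side)):
        r.append(proj(p,W(q,np.array([a for a,_ in L])))-np.array([b for _,b in L]))
    return np.vstack(r).ravel()
s=least_squares(f,[.6,.05,0,0,.3],loss="soft_l1"); q=s.x
print(q.round(4),np.degrees(q[3:])); print(f(q).reshape(-1,2).round(1))
np.save("q0.npy",q)
for n,X in dict(grip=GR,top=GR+.03*AX,kickpivot=[.056,-.005,.078],kick0=kick(0),kick6=kick(.6),kick18=kick(1.8),cshut=catch(0),copen=catch(1.12),fr=[0,-.2,0],re=[0,.2,0]).items(): print(n,W(q,X).round(4),proj(T,W(q,X)).round(1),proj(S,W(q,X)).round(1))
print("steerer dir",(W(q,GR+AX)-W(q,GR)).round(3))
print(Ro.from_euler("xyz",[-90.13,0,-25.09],degrees=True).as_matrix().round(3))
E
```

```text
[5.556e-01 6.580e-02 1.000e-04 1.116e-01 3.167e-01] [ 6.39217256 18.14336119]
[[ 0.4 -1.2]
 [-1.9 -0.3]
 [-1.5  1.1]
 [-0.   1. ]
 [ 0.9 -1. ]
 [-0.  -0.9]
 [-2.5  1.2]
 [ 0.7 -2.9]
 [ 0.9  2.8]
 [-4.8 -1.1]
 [-0.4  0.7]]
grip [[ 0.4922 -0.1486  0.2652]] [[398.6 254.8]] [[289.6 262.2]]
top [[ 0.4824 -0.1431  0.293 ]] [[398. 259.]] [[284.2 249.5]]
kickpivot [[0.5849 0.064  0.0916]] [[300.  219.9]] [[325.7 264.5]]
kick0 [[0.6073 0.1391 0.1016]] [[268.8 210.2]] [[332. 243.]]
kick6 [[0.6213 0.128  0.0629]] [[275.  206.7]] [[337.6 257.6]]
kick18 [[0.6389 0.0536 0.0349]] [[305.2 201.5]] [[347.3 284.1]]
cshut [[ 0.5212 -0.1005  0.1607]] [[370.5 244.2]] [[303.3 286.7]]
copen [[ 0.5085 -0.024   0.1735]] [[337.2 249.4]] [[295.6 260.8]]
fr [[ 5.778e-01 -1.330e-01  1.000e-04]] [[377.  226.7]] [[329.6 349.1]]
re [[5.333e-01 2.645e-01 1.000e-04]] [[224.6 243.5]] [[300.7 247.7]]
steerer dir [[-0.326  0.183  0.927]]
[[ 0.906 -0.001  0.424]
 [-0.424 -0.002  0.906]
 [ 0.    -1.    -0.002]]
```

Call:
jog_arm([
  [255,[0,0,0],8.4],
  [255,[0,0,0],8.4],
  [255,[0,0,0],8.4],
  [255,[0,0,0],8.4],
  [255,[0,0,0],8.4],
  [255,[0,0,0],8.4],
  [255,[0,0,0],8.1],
], squeeze=25)

```text
time: 2.3
eef_pos: [0.265, 0.5661, 0.2313]
eef_rot: [-90.0, 0.0, -83.9]
force: [-0.1, -0.4, 0.1]
width: 0.0001
```

```bash
cat > go.py <<'E'
from h import *
import sys
from bench import manip
def tool(tgt):
    s=manip.get_state(); R=Ro.from_euler("xyz",s["eef_rot"],degrees=True).as_matrix()
    return (R.T@(np.array(tgt)-s["eef_pos"])*1000).round(1)
if __name__=="__main__":
    s=manip.get_state(); print(s["time"],s["eef_pos"].round(4),s["eef_rot"].round(2),s["force"].round(2),s["width"])
    print(tool([float(a) for a in sys.argv[1:4]]))
E
python3 go.py .608 .138 .15
```

```text
2.3 [0.265  0.5661 0.2313] [-90.     0.   -83.92] [-0.12 -0.4   0.11] 0.0001256729221238023
[462.   81.3 295.8]
```

Call:
jog_arm([
  [255,[40,0,25],0],
  [255,[40,0,26],0],
  [255,[40,0,26],0],
  [255,[40,0,26],0],
  [255,[40,0,26],0],
  [255,[40,0,26],0],
  [255,[40,8,26],0],
  [255,[40,16,26],0],
  [255,[40,16,26],0],
  [255,[40,16,26],0],
])

```text
time: 3.3
eef_pos: [0.5677, 0.1966, 0.1754]
eef_rot: [-89.9, 0.0, -83.6]
force: [1.3, 1.4, 0.1]
width: 0.0003
```

Call:
jog_arm([
  [255,[40,10,26],0],
  [255,[22,10,11],0],
  [255,[0,5,0],0],
  [255,[0,0,0],0],
  [255,[0,0,0],0],
])

```text
time: 3.8
eef_pos: [0.6095, 0.1417, 0.1506]
eef_rot: [-90.0, 0.0, -83.5]
force: [0.3, -0.5, 0.3]
width: -0.0002
```

```bash
python3 go.py .608 .137 .112
python3 - <<'E'
from bench import eyes
from h import *
for n in("top","side"):
    p=eyes.snapshot(n)
    c=p["color"][170:270,225:365] if n=="top" else p["color"][190:310,270:410]
    cv2.imwrite(f"pics/{n}1.png",cv2.resize(c,None,fx=5,fy=5,interpolation=cv2.INTER_CUBIC))
E
```

```text
3.8 [0.6095 0.1417 0.1506] [-9.004e+01  3.000e-02 -8.354e+01] [ 0.27 -0.48  0.25] -0.00018974643652642657
[ 4.5 38.6 -2. ]
```

View pics/side1.png

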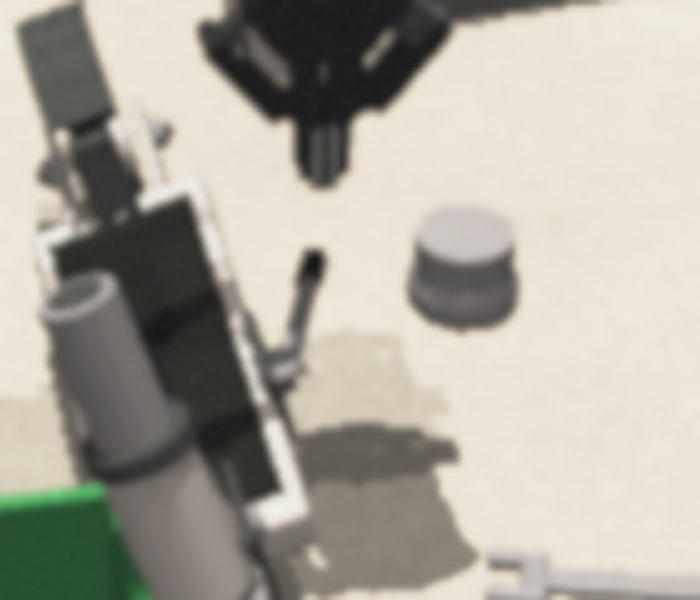

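Call:
jog_arm([
  [255,[7,15,-1],0],
  [255,[0,15,0],0],
  [255,[0,5,0],0],
  [255,[0,3,0],0],
  [255,[0,3,1],0],
  [255,[0,3,1],0],
  [255,[0,0,0],0],
])

```text
time: 4.6
eef_pos: [0.6122, 0.134, 0.1066]
eef_rot: [-90.0, 0.0, -83.6]
force: [-0.9, -0.6, 1.5]
width: 0.0001
```

Call:
jog_arm([
  [255,[0,3,1],0],
  [255,[1,3,1],0],
  [255,[1,3,1],0],
  [255,[1,3,1],0],
  [255,[1,3,1],0],
  [255,[1,3,1],0],
])

```text
time: 5.2
eef_pos: [0.6189, 0.1295, 0.0884]
eef_rot: [-90.0, -0.0, -83.6]
force: [-0.1, 0.7, 0.9]
width: -0.0001
```

Call:
jog_arm([
  [255,[1,3,1],0],
  [255,[1,3,1],0],
  [255,[1,3,0],0],
  [255,[1,3,1],0],
  [255,[1,3,0],0],
  [255,[1,3,0],0],
  [255,[0,0,0],0],
])

```text
time: 5.9
eef_pos: [0.6213, 0.1237, 0.0696]
eef_rot: [-90.1, -0.0, -83.6]
force: [-0.3, -0.3, 0.5]
width: -0.0001
```

```bash
cat > look.py <<'E'
from bench import eyes,manip
from h import *
import sys
k=sys.argv[1]
for n in("top","side"):
    p=eyes.snapshot(n); pickle.dump(p,open(f"{n}{k}.pkl","wb"))
    c=p["color"][170:290,165:445] if n=="top" else p["color"][180:380,220:420]
    cv2.imwrite(f"pics/{n}{k}.png",cv2.resize(c,None,fx=2.85 if n=="top" else 3,fy=2.85 if n=="top" else 3,interpolation=cv2.INTER_CUBIC))
E
python3 look.py 2
```

```text
(no output)
```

View pics/side2.png

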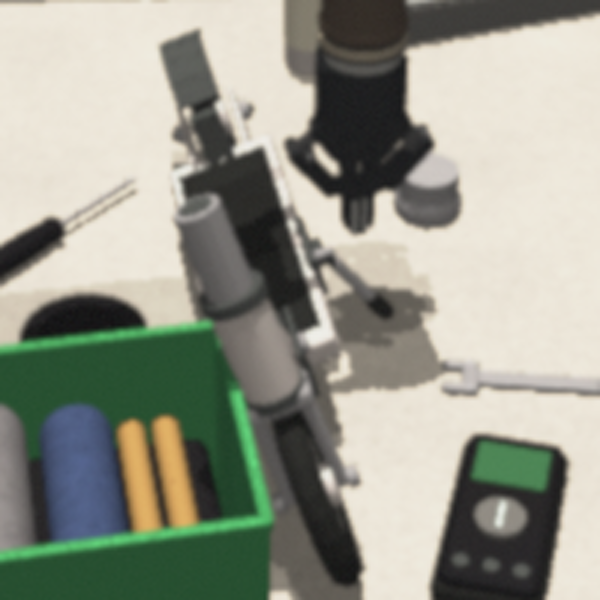

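Call:
jog_arm([
  [255,[0,-40,0],0],
  [255,[0,-45,0],0],
  [255,[0,-45,0],0],
  [255,[0,-45,0],0],
  [120,[0,-45,0],0],
  [0,[0,-45,0],0],
  [0,[0,-40,0],0],
  [0,[0,0,0],0],
])

```text
time: 6.8
eef_pos: [0.6254, 0.1245, 0.385]
eef_rot: [-89.1, 0.0, -83.6]
force: [0.0, 0.4, 0.2]
width: 0.0585
```

```bash
python3 go.py .49 -.147 .37
python3 - <<'E'
from h import *
q=np.load("q0.npy")
pts=[]
for n in("side2","top2"):
    p=pickle.load(open(n+".pkl","rb")); K=p["camera_matrix"]; d=p["depth"]
    v,u=np.mgrid[0:480,0:640]; m=d>0
    c=(np.linalg.inv(K)@np.stack([u[m]*d[m],v[m]*d[m],d[m]])); X=(p["R"].T@(c-p["t"][:,None])).T
    # to frame coords
    F=Ro.from_euler("ZY",[q[3],-q[4]]).inv().apply(X-q[:3])
    s=(F-GR)@AX; r=(F-GR)-s[:,None]*AX; rr=np.linalg.norm(r,axis=1)
    k=(abs(s)<.026)&(rr<.035)
    cam=-p["R"].T@p["t"]
    print(n,k.sum(),np.percentile(rr[k],[5,25,50,75,95]).round(4))
    pts.append(F[k])
P=np.vstack(pts)-GR
e1=np.array([1,0,0]);e2=np.cross(AX,e1)
def f(a):
    ax=AX+a[2]*e1+a[3]*e2; ax/=np.linalg.norm(ax)
    D=P-(a[0]*e1+a[1]*e2); return np.linalg.norm(D-np.outer(D@ax,ax),axis=1)-.017
s=least_squares(f,[0,0,0,0],loss="soft_l1",f_scale=.003); print(s.x.round(4),np.median(abs(s.fun)))
c=GR+s.x[0]*e1+s.x[1]*e2
print("grip world",W(q,c).round(4), "axis",(W(q,c+AX+s.x[2]*e1+s.x[3]*e2)-W(q,c)).round(3))
E
```

```text
6.8 [0.6254 0.1245 0.385 ] [-8.911e+01  1.000e-02 -8.357e+01] [0.05 0.43 0.25] 0.05851695254185323
[ 254.7   12.4 -165.2]
side2 401 [0.0103 0.0125 0.014  0.0152 0.0172]
top2 117 [0.014  0.0146 0.0151 0.0158 0.0171]
[-0.      0.004  -0.0045  0.0053] 0.0012086177489631904
grip world [[ 0.492  -0.1448  0.2644]] axis [[-0.331  0.188  0.925]]
```

Call:
jog_arm([
  [0,[30,0,-20],0],
  [0,[30,0,-20],0],
  [0,[30,0,-20],0],
  [0,[30,0,-20],0],
  [0,[30,0,-20],0],
  [0,[30,0,-20],0],
  [0,[30,0,-20],0],
  [0,[30,0,-18],0],
  [0,[13,0,-6],0],
  [0,[0,0,0],0],
])

```text
time: 7.8
eef_pos: [0.4869, -0.1469, 0.3753]
eef_rot: [-90.0, 0.0, -83.8]
force: [0.3, -0.5, 0.8]
width: 0.0854
```

```bash
python3 go.py .491 -.146 .243
```

```text
7.8 [ 0.4869 -0.1469  0.3753] [-9.001e+01  2.000e-02 -8.376e+01] [ 0.34 -0.55  0.81] 0.08543129714043945
[ -0.5 132.3   4.2]
```

Call:
jog_arm([
  [0,[0,20,1],0],
  [0,[0,20,1],0],
  [0,[0,20,1],0],
  [0,[0,20,1],0],
  [0,[0,15,0],0],
  [0,[0,15,0],0],
  [0,[0,12,0],0],
  [0,[0,10,0],0],
  [0,[0,0,0],0],
])

```text
time: 8.7
eef_pos: [0.4906, -0.1443, 0.2418]
eef_rot: [-90.2, 0.1, -83.5]
force: [-0.6, -0.1, -0.6]
width: 0.0854
```

```bash
python3 go.py .491 -.146 .243; python3 look.py 3
```

```text
8.7 [ 0.4906 -0.1443  0.2418] [-90.16   0.11 -83.54] [-0.59 -0.13 -0.56] 0.08540449242044819
[ 1.7 -1.2  0.2]
```

View pics/side3.png

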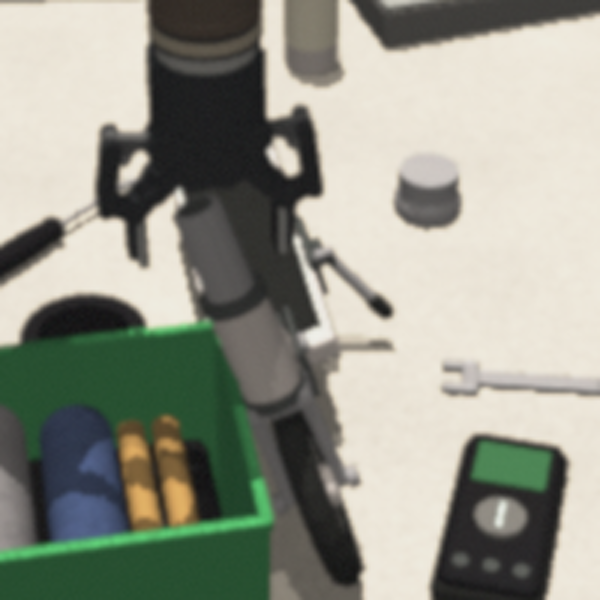

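Call:
jog_arm([
  [120,[0,0,0],0],
  [140,[0,0,0],0],
  [255,[0,0,0],0],
  [255,[0,0,0],0],
  [255,[0,0,0],0],
  [255,[0,0,0],0],
  [255,[0,0,0],0],
  [255,[0,0,0],0],
], squeeze=25)

```text
time: 9.6
eef_pos: [0.4923, -0.1455, 0.2448]
eef_rot: [-89.9, -0.1, -83.6]
force: [-1.2, 0.5, 5.1]
width: 0.0451
```

```bash
python3 go.py .491 -.146 .243; python3 look.py 4
```

```text
9.6 [ 0.4923 -0.1455  0.2448] [-8.986e+01 -5.000e-02 -8.357e+01] [-1.24  0.51  5.1 ] 0.04507423526655548
[ 0.3  1.8 -1.4]
```

View pics/side4.png

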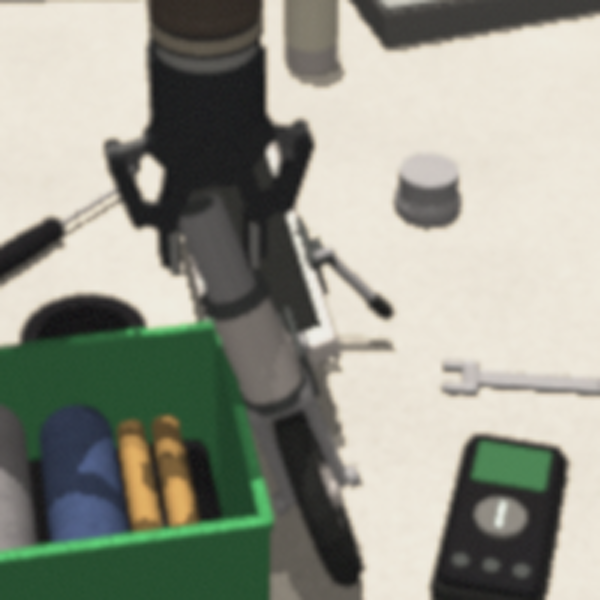

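Call:
jog_arm([
  [255,[0,-0.6,2.5],0],
  [255,[0,-0.8,3],0],
  [255,[0,-0.8,3],0],
  [255,[0,-0.8,3],0],
  [255,[0,-0.7,3],0],
  [255,[0,-0.7,3],0],
  [255,[0,-0.7,3],0],
  [255,[0,-0.7,3],0],
  [255,[0,-0.6,3],0],
  [255,[0,-0.6,3],0],
])

```text
time: 10.7
eef_pos: [0.5213, -0.1422, 0.251]
eef_rot: [-89.9, -0.0, -83.6]
force: [-0.2, 0.1, 4.9]
width: 0.0405
```

```bash
python3 go.py .491 -.146 .243; python3 look.py 5
```

```text
10.7 [ 0.5213 -0.1422  0.251 ] [-8.994e+01 -3.000e-02 -8.358e+01] [-0.21  0.15  4.91] 0.04045806397640118
[  0.4   8.  -30.6]
```

View pics/side5.png

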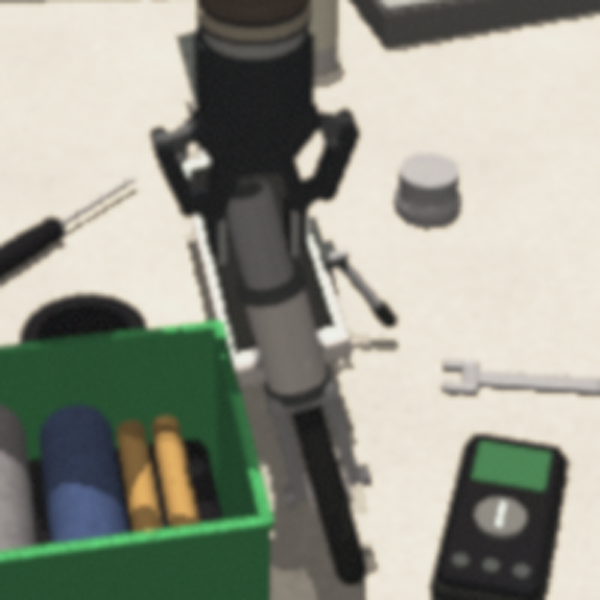

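View pics/top5.png

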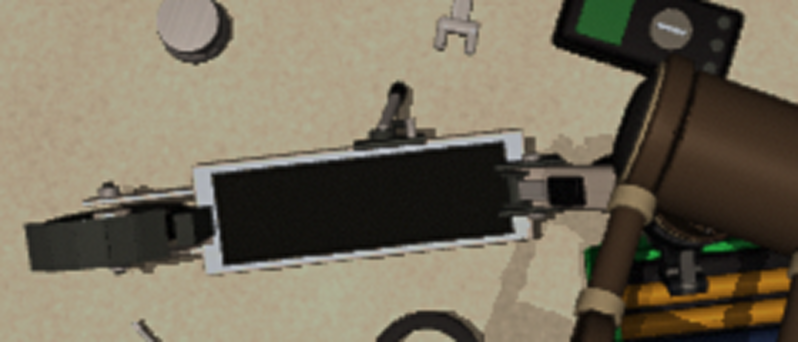

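Call:
jog_arm([
  [255,[0,-0.5,3],0],
  [255,[0,-0.5,3],0],
  [255,[0,-0.5,3],0],
  [255,[0,-0.5,3],0],
  [255,[0,-0.4,3],0],
  [255,[0,-0.4,3],0],
  [255,[0,-0.4,3],0],
  [255,[0,-0.4,3],0],
  [255,[0,-0.3,3],0],
  [255,[0,-0.3,2],0],
])

```text
time: 11.8
eef_pos: [0.5497, -0.1388, 0.2542]
eef_rot: [-90.0, 0.0, -83.6]
force: [1.4, -0.9, 0.2]
width: 0.0362
```

Call:
jog_arm([
  [255,[0,-0.2,2],0],
  [255,[0,-0.2,3],0],
  [255,[0,-0.1,3],0],
  [255,[0,-0.1,3],0],
  [255,[0,-0.1,3],0],
  [255,[0,-0.1,2],0],
  [255,[0,0,2],0],
  [255,[0,0,0],0],
  [255,[0,0,0],0],
])

```text
time: 12.7
eef_pos: [0.5671, -0.1368, 0.255]
eef_rot: [-90.1, 0.0, -83.6]
force: [1.1, -1.6, -4.6]
width: 0.0343
```

```bash
python3 go.py .491 -.146 .243; python3 look.py 6
```

```text
12.7 [ 0.5671 -0.1368  0.255 ] [-9.007e+01  2.000e-02 -8.358e+01] [ 1.07 -1.58 -4.58] 0.03431809149569338
[  0.7  12.1 -76.6]
```

View pics/side6.png

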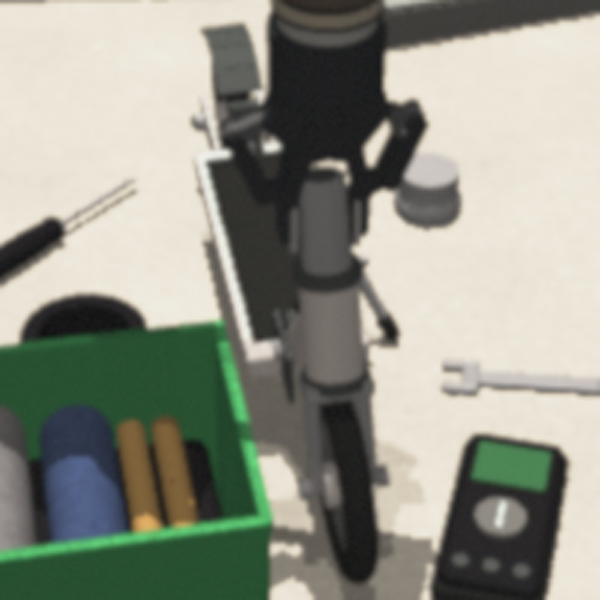

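View pics/top6.png

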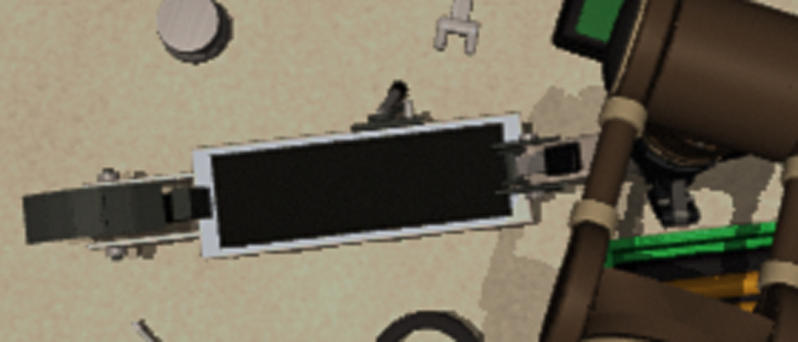

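```bash
cat > fit.py <<'E'
from h import *
import sys
k=sys.argv[1]
p=pickle.load(open(f"top{k}.pkl","rb")); d=p["depth"]; K=p["camera_matrix"]
v,u=np.mgrid[0:480,0:640]; m=(d>0)
X=(p["R"].T@((np.linalg.inv(K)@np.stack([u[m]*d[m],v[m]*d[m],d[m]]))-p["t"][:,None])).T
a=np.array(eval(sys.argv[2]),float); c=np.array([[165+x/2.85,170+y/2.85] for x,y in a])
mask=np.zeros((480,640),np.uint8); cc=c.mean(0)+(c-c.mean(0))*.85
cv2.fillPoly(mask,[cc.round().astype(int)],1); Y=X[mask[m]>0]
M=np.c_[Y[:,:2],np.ones(len(Y))]; co=np.linalg.lstsq(M,Y[:,2],rcond=None)[0]
r=Y[:,2]-M@co; g=abs(r)<.004; co=np.linalg.lstsq(M[g],Y[g,2],rcond=None)[0]
def f(q): return (proj(p,W(q,[(.048,.16,.092),(-.048,.16,.092),(-.048,-.125,.092),(.048,-.125,.092)]))-c).ravel()
yaw=.11
q=least_squares(lambda z:f([z[0],z[1],0,z[2],z[3]]),[.55,.06,.1,.05]).x
ex=np.array([np.cos(q[2]),np.sin(q[2])]);ey=np.array([-ex[1],ex[0]])
print("deck plane lean deg",np.degrees(np.arctan(co[:2]@ex)).round(2),"pitch",np.degrees(np.arctan(co[:2]@ey)).round(2),"rms",r[g].std().round(4),"mean z",Y[g,2].mean().round(4),"centre",Y[:,:2].mean(0).round(4))
# front/rear heights
print("corner fit",q.round(4),np.degrees(q[2:]).round(2),f([q[0],q[1],0,q[2],q[3]]).round(1))
from bench import manip
s=manip.get_state(); g=W([q[0],q[1],0,q[2],0],GR)[0]; print("upright grip target",g.round(4),"pads",s["eef_pos"].round(4))
print("flat table check",)
S=pickle.load(open(f"side{k}.pkl","rb")); print("kick tip pred side z", [ (proj(S,W([q[0],q[1],0,q[2],q[3]],kick(t)))[0].round(1)) for t in (1.8,)])
E
python3 fit.py 6 "[(196,151),(205,256),(532,223),(521,114)]"; python3 fit.py 0 "[(197,177),(212,281),(537,245),(524,142)]"
```

```text
deck plane lean deg 2.63 pitch -0.06 rms 0.0019 mean z 0.0935 centre [0.5472 0.0806]
corner fit [ 0.5313  0.0626  0.1087 -0.2045] [  6.23 -11.72] [-0.6 -0.4 -1.7  0.6  1.6 -0.5  0.7  0.3]
upright grip target [ 0.5536 -0.1422  0.279 ] pads [ 0.567  -0.1368  0.255 ]
flat table check
kick tip pred side z [array([339.9, 299. ])]
deck plane lean deg 17.93 pitch -0.12 rms 0.0019 mean z 0.09 centre [0.5261 0.0785]
corner fit [0.5676 0.0658 0.1106 0.4524] [ 6.34 25.92] [-1.4  0.3 -0.4 -0.1  0.1 -0.   1.6 -0.3]
upright grip target [ 0.5904 -0.139   0.279 ] pads [ 0.567  -0.1368  0.255 ]
flat table check
kick tip pred side z [array([350.2, 280.9])]
```

Call:
jog_arm([
  [255,[0,0.5,2],0],
  [255,[0,0.5,2],0],
  [255,[0,0,2],0],
  [255,[0,0,2],0],
  [255,[0,0,2],0],
  [255,[0,0,0],0],
  [255,[0,0,0],0],
  [255,[0,0,0],0],
], squeeze=35)

```text
time: 13.6
eef_pos: [0.577, -0.1357, 0.2549]
eef_rot: [-90.0, -0.0, -83.6]
force: [-2.2, -0.2, 3.1]
width: 0.0333
```

```bash
python3 go.py .491 -.146 .243; python3 look.py 7;  python3 fit.py 7 "[(196,148),(205,254),(532,221),(521,112)]"
```

```text
13.6 [ 0.577  -0.1357  0.2549] [-90.05  -0.   -83.58] [-2.21 -0.19  3.08] 0.03332904197340522
[  0.6  12.  -86.6]
deck plane lean deg 0.56 pitch -0.01 rms 0.0019 mean z 0.0934 centre [0.549 0.08 ]
corner fit [ 0.5346  0.0627  0.1072 -0.1881] [  6.14 -10.78] [-0.6 -0.3 -1.6  0.5  1.6 -0.4  0.7  0.2]
upright grip target [ 0.5566 -0.1421  0.279 ] pads [ 0.5771 -0.1357  0.2549]
flat table check
kick tip pred side z [array([341.2, 298.5])]
```

View pics/side7.png

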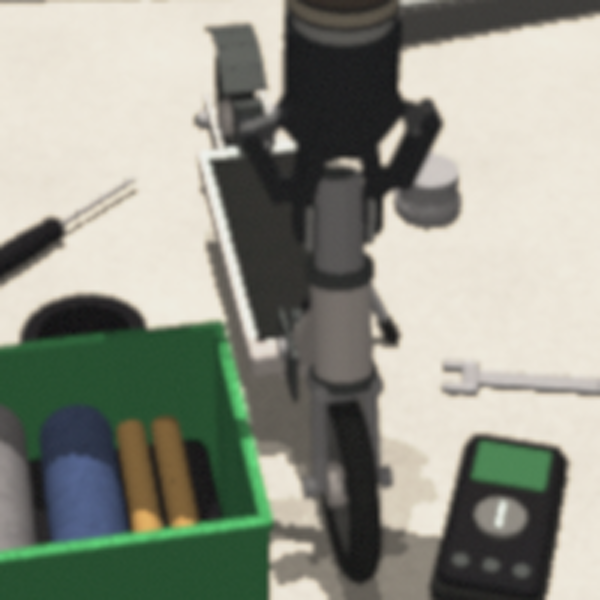

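View pics/top7.png

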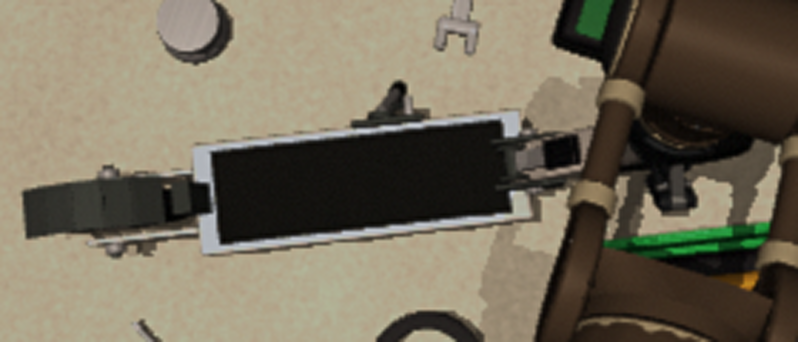

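Call:
jog_arm([
  [255,[0,0,1],0],
  [255,[0,0,1],0],
  [255,[0,0,0],0],
  [255,[0,0,0],0],
  [255,[0,0,0],0],
  [255,[0,0,0],0],
  [255,[0,0,0],0],
])

```text
time: 14.4
eef_pos: [0.5785, -0.1355, 0.2548]
eef_rot: [-90.1, 0.0, -83.6]
force: [-4.7, -1.7, 5.3]
width: 0.0333
```

```bash
python3 go.py .491 -.146 .243; python3 look.py 8;  python3 fit.py 8 "[(196,148),(205,254),(532,221),(521,112)]"
python3 - <<'E'
from h import *
import cv2
for n in("top","side"):
  p=pickle.load(open(n+"8.pkl","rb")); cv2.imwrite(f"pics/{n}8f.png",p["color"])
  print(cv2.absdiff(p["color"],pickle.load(open(n+"7.pkl","rb"))["color"]).mean())
E
```

```text
14.4 [ 0.5785 -0.1355  0.2548] [-9.012e+01  1.000e-02 -8.359e+01] [-4.72 -1.72  5.31] 0.033304823794432566
[  0.6  12.  -88.1]
deck plane lean deg 0.43 pitch -0.02 rms 0.0019 mean z 0.0935 centre [0.5491 0.08  ]
corner fit [ 0.5346  0.0627  0.1072 -0.1881] [  6.14 -10.78] [-0.6 -0.3 -1.6  0.5  1.6 -0.4  0.7  0.2]
upright grip target [ 0.5566 -0.1421  0.279 ] pads [ 0.5786 -0.1355  0.2548]
flat table check
kick tip pred side z [array([341.2, 298.5])]
1.2774848090277777
0.9719075520833333
```

View pics/top8f.png

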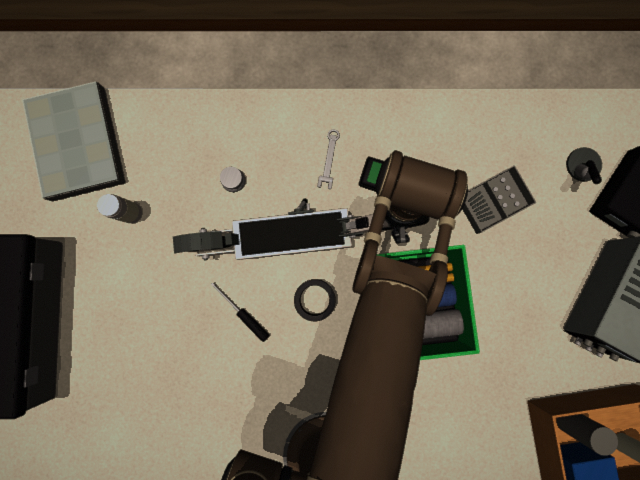

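View pics/side8.png

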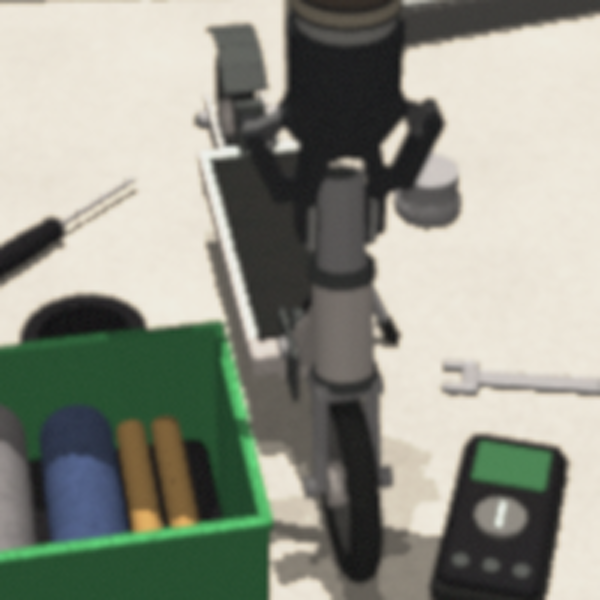

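Run:
```python
from bench import manip
s=manip.get_state(); print(s["time"],s["force"],s["width"]); print(manip.finish_job())
```

```text
14.5 [-3.80511292 -1.03126971  5.67864433] 0.03316810416447879
the job is handed in; nothing more can be done
None
```

The scooter is standing upright on both wheels, off the crate, and I'm still gripping it by the bare steerer tube. I handed the job in at 14.5 s.

- **Catch:** it was already shut. The black grip lay forward on the neck where the model put it, so I did not touch it. In the last top view it still lay shut.
- **Kickstand:** I pushed the foot down with the closed fingers while the frame still leaned, with about 1.5 N or less showing between moves. It snapped down, and the foot was within 2 px of its fully-down position.
- **Standing it up:** I took the steerer with the jaws across the frame and moved it along the lean arc until upright.
    - **Lift check:** partway up, the arm was pulling up on the tube by about 4.6 N of the scooter's 20 N weight, so I lowered it 1 mm. The deck height and pitch readings showed no sign of either wheel leaving the table.
- **Last checks:**
    - **Posture:** deck lean read about 0.4° and pitch about 0°.
    - **Grip:** the opening was 33 mm on the 34 mm tube, with the squeeze set to 35 N. The arm was pressing down with about 5 N. About 4 N of sideways push-back was probably the kickstand foot touching the table.
    - **Other things:** none of those visible in the last top view had moved; the arm hid part of the multimeter.
- **Disagreement:** a four-corner fit of the deck gave a lean of −11°. I disregarded it because that method was also well off on the starting lean (26° against a true 18°), while the depth reading of the deck gave 17.9° there.

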